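Sign on at the till: dip the staff pass, then hold it over the contactless pad

ROBOT

A 6-joint arm with a two-finger parallel gripper is mounted at the origin on a cart in front of the work surface, level with it; the furniture and walls round the work are solid. World frame = base frame: x ahead of the robot, y to its left, z up, the work surface at z = 0. Lengths are in mm, angles in rad, forces in N, time in s.
With the tool pointing down it reaches from about 400 to 825 mm from the base axis. Payload 7 kg.
Tool frame: the origin (TCP) lies at the very end of the fingers, on their centre line; the grasp point (between the pads) lies 19 mm behind it; z points along the fingers, y is the line along which they close (so a half turn about z gives the same grasp; the last joint's range is limited). The gripper opens to 85 mm and grips with 20 to 120 N. Pads are 22 mm wide; open, the fingers measure 114 mm over their backs; the gripper's body (76 mm by 85 mm) begins 54 mm behind the grasp point. The pads swing forward as they close: fully open they stand 13 mm farther back than shut.
Start: joints at [1.439, 0.359, 0.012, 0, -1.224, -0.288], TCP at [275.121, 616.363, 231.302] pointing down, gripper open.
Joint ranges: [-3.07, 3.07], [-1.43, 2.12], [-1.02, 1.25], [-3.03, 1.67], [-3.05, -0], [-3.03, 3.03]. Speed limits (rad/s): [2.39, 2.39, 3.01, 3.14, 3.14, 3.14].

INTERFACE

Orientations are given as a unit quaternion [w, x, y, z].
In Python, from bench import robot gives the robot as it stands. The module is installed in compiled form; this text tells all that it offers.
- The arm moves only by the shell command python3 -m inch 'ROWS'. ROWS is JSON, a list of rows, each a list of 7 numbers: the shift along the tool's x, y, z in cm, then the turn, a rotation vector about the tool's x, y, z in rad, then the opening, from 0 (shut) to 1 (fully open). In form: [[x, y, z, rx, ry, rz, jaw], ...]. A call has 1 to 10 rows; each row is the pose to reach, as a shift and turn from the pose commanded when the call began, along the tool's axes at that moment; what a row does not reach only later rows make up. A row lasts 1/10 s, in which the tool goes at most 50 mm and 8.59 degrees, less where a joint would pass 70% of its speed; a pose out of reach is approached as far as the arm can. A call with a gripper value outside its range is refused whole. The fingers move at their own pace and stop on an object; the grip force is fixed at half the most. Time passes only in rows, so rows that repeat a pose let the fingers close. It gives the time, the measured TCP pose, the force, the opening and the grip force at its end, in the units of the state.
- robot.get_obs(): the state, without advancing time (a new reading comes with each control period).
- robot.capture(name): name is "scene" or "top"; returns a dict with "img" (384x512x3 uint8, red, green, blue), "range_z" (384x512 float32, mm along the optical axis (not along the pixel's ray), 0 where there is no reading), "mtx" (3x3 intrinsics, pixels), "distortion" ([k1, k2, p1, p2, k3] as OpenCV has them; the pictures are not rectified), "view" (4x4, takes a point from world to camera coordinates). Camera axes: x right, y down, z forward; pixel columns grow to the right and rows downward; lengths in mm; the calibration is good to about 2 mm. A picture is of the moment at which its call begins.
- robot.job_done(): hands the job in; it is judged then, once.
Trained networks look in the newest picture that a camera, given by its name, has taken for a name from the list of things; names that differ only in an ending like _2 or _b are one class to them, and where a whole thing is asked for, a point or a joint stands for the part that bears it (a point fixed in the world has none). Each returns a list of dicts, best first, with "conf" (0 to 1); they miss things now and then, are a little off and sometimes report something else, mostly with a low value. They report only what shows in the picture. A call takes as long as a camera call.
- robot.recognise(name, camera): "at" ([x, y, z] in mm, in world coordinates, good to about 4 mm: the middle of the surface that is visible of it).
- robot.silhouettes(name, camera): "mask" (384x512 bool, what is visible of it).
- robot.tip_of(name, camera): "at" ([x, y, z] in mm, in world coordinates, good to about 4 mm: a listed point, or the origin of a listed thing).
The state is a dict: "time": time; "joints": joint angles; "dq": joint speeds; "tau": joint torques, N m; "ee_pos": TCP position; "orientation": TCP orientation; "force": force on the tool from outside, world axes, zero at the start; "moment": the same for the moment, N m; "opening": finger opening in mm; "grip_force": force on a finger pad.
Only numpy, scipy, OpenCV 4.12 (cv2) and the standard library are available. Lean on these libraries where they do the work, as an engineer would, in place of code of your own. Each camera call takes 0.05 s, during which the arm holds its last target. There are 200 camera calls.

TASK

Sign on with the blue staff pass: pick it up by its black grip, slide its blade into the slot reader until the white line across the blade is at the slot's mouth, and keep it there for a second. Then draw it out, carry it up and over the row of goods (green carton and two jars) to the low contactless pad on its other side, and finish while holding it there: level, in line with the pad's stripes, its brass chip centred over the ring and hovering about 15 mm above the pad. The pass must never touch the pad, and the goods and the tape roll must stay where they are.

Things in the scene. Friction and masses are not known exactly. Their poses are not given: they have to be found in the camera images.
- staff_pass: Loose staff pass, about 60 g: blue flat blade 90 x 50 x 4 mm (x, y, z), upright black grip at its rear, 30 mm long (x), 12 mm thick (y), centred at x = -22 mm, top 41 mm above the underside: pinch it across the 12 mm. Origin: centre of the underside; x points to the front edge (x = +45 mm), z up. White line across the top at x = +10 mm; brass chip, 18 mm diameter, at x = +27 mm.
- pass_tip (a point): Point on the pass: middle of the blade's front edge (x = +45 mm, y = 0, 2 mm above the underside); axes as the pass.
- pass_chip (a point): Point on the pass: on its underside, straight below the centre of the brass chip (x = +27 mm); axes as the pass.
- slot_reader: Fixed slot reader, a grey box with a black top, 70 x 90 x 64 mm (x, y, z). Origin: centre of its underside; x points into the slot; the front face lies at x = -35 mm. The level slot in the front face is 58 mm wide, 9 mm high (z = 40 to 49 mm) and 50 mm deep, with yellow lines above and below it.
- slot_mouth (a point): Centre of the slot's opening, in the plane of the front face, 44.5 mm above the worktop; x points straight into the slot, z up. White line at the mouth = pass_tip 35 mm inside, at x = +35 mm here.
- tap_pad: Contactless pad, a low black and grey square 80 x 80 x 20 mm, fixed to the worktop, with a white ring in the middle and white stripes along its x axis. Origin: centre of its underside.
- pad_mark (a point): Centre of the ring, on the pad's top face, 20 mm above the worktop; x along the white stripes, z up.
- carton_green: Loose open green carton of bars, 95 x 110 x 60 mm, first of the row of goods between reader and pad. Origin: centre of its underside.
- jar_white: Loose sweet jar with a white lid, 64 mm diameter, 100 mm high, second in the row. Origin: centre of its underside.
- jar_red: Loose sweet jar with a red lid, 64 mm diameter, 100 mm high, last in the row. Origin: centre of its underside.
- tape_roll: Loose roll of brown tape lying flat, about 92 mm across and 48 mm high. Origin: centre of its underside.

How it is judged:
By the outcome, as a careful person would: the job done as asked, in the order asked, and still so for the second after the job is handed in, while the arm keeps its last pose, push and grip.
It also fails if it takes over 67 s, if anything falls off the work surface, if the arm or the gripper's body presses on something with over 40 N, if the wrist force passes 120 N, or if a joint passes its speed limit or range.

## Working session

There is one attempt and no reset: what is moved stays moved. The work goes in short steps, Python scripts to look and compute and a shell command to move; the robot and the scene stay as the last step left them, time stands still between calls to the robot, and variables do not carry over. Pictures are saved under pics/ and viewed, at most 10 in all, crops included, and the job is handed in when it is done.

```bash
mkdir -p pics; cat > h.py <<'E'
import numpy as np, cv2
from scipy.spatial.transform import Rotation as R
from bench import robot
def cap(n,f=None):
    c=robot.capture(n)
    if f: cv2.imwrite('pics/'+f,c['img'][:,:,::-1])
    return c
def cloud(c,mask):
    v,u=np.nonzero(mask&(c['range_z']>0)); z=c['range_z'][v,u]
    p=cv2.undistortPoints(np.stack([u,v],1).astype(float)[:,None],c['mtx'],np.array(c['distortion']))[:,0]
    P=np.c_[p*z[:,None],z]; T=np.linalg.inv(c['view'])
    return P@T[:3,:3].T+T[:3,3]
def Rt(o): return R.from_quat(np.r_[o[1:],o[0]])
E
python3 - <<'E'
from h import *
np.set_printoptions(precision=1,suppress=True)
o=robot.get_obs();print(o)
for n in ['top','scene']:
    c=cap(n,n+'0.png')
    print(n,np.linalg.inv(c['view'])[:3,3])
    for k in ['staff_pass','slot_reader','tap_pad','carton_green','jar_white','jar_red','tape_roll']:
        t=robot.tip_of(k,n); s=robot.silhouettes(k,n)
        print(k,[(np.array(x['at']),round(x['conf'],2)) for x in t[:2]])
        if s:
            P=cloud(c,s[0]['mask']); zt=np.percentile(P[:,2],90)
            Q=P[abs(P[:,2]-zt)<6]
            r=cv2.minAreaRect(Q[:,:2].astype(np.float32)) if len(Q)>4 else None
            print('   ',len(P),'ztop',zt,'z med',np.median(P[:,2]),r)
    for k in ['pass_tip','pass_chip','slot_mouth','pad_mark']:
        print(k,[(np.array(x['at']),round(x['conf'],2)) for x in robot.tip_of(k,n)[:2]])
E
```

```text
{'time': 0.0, 'joints': array([ 1.4,  0.4,  0. , -0. , -1.2, -0.3]), 'dq': array([ 0., -0.,  0., -0., -0., -0.]), 'tau': array([  0. , -58.3,  29.3,   6.9,  -0. ,   0. ]), 'ee_pos': array([274.9, 616. , 230.4]), 'orientation': array([ 0. ,  1. , -0.2, -0. ]), 'force': array([ 0.6,  0.5, -0.7]), 'moment': array([-0. , -0. , -0.1]), 'grip_force': 0.0, 'opening': 85.1747446582411}
top [ 385.5  -11.4 1288.4]
staff_pass [(array([ 414.7, -344.9,   -0.8]), 0.74), (array([454.6, 364.2,  -1.4]), 0.58)]
    350 ztop 32.699307376292865 z med 3.1911771704023977 ((438.9707336425781, 348.06304931640625), (30.267040252685547, 12.880729675292969), 29.997251510620117)
slot_reader [(array([ 517.5, -169.9,    1.6]), 0.82)]
    605 ztop 66.49141612928925 z med 63.30773399817531 ((518.0849609375, -168.9033203125), (69.64928436279297, 89.4605941772461), 7.412897109985352)
tap_pad [(array([527.4, 215.7,   1.1]), 0.97), (array([476.6, 371. ,  -2.8]), 0.25)]
    523 ztop 21.968592812560882 z med 18.511854021446652 ((533.949951171875, 212.82986450195312), (75.57140350341797, 76.15367889404297), 1.349448323249
[... 2163 characters left out ...]
039306640625, 58.722660064697266), 57.78253936767578)
jar_red [(array([577.1, -19.9,   0.2]), 0.82)]
    588 ztop 100.53446928322353 z med 71.33331544979853 ((575.8095703125, -24.354759216308594), (62.849552154541016, 56.49248123168945), 54.40098571777344)
tape_roll [(array([ 422.8, -345.8,   -3.5]), 0.67)]
    779 ztop 48.670713910161794 z med 30.620351479683677 ((419.8385925292969, -348.56494140625), (94.28985595703125, 88.09835052490234), 54.78055953979492)
pass_tip [(array([496.2, 380.2,   1.5]), 0.69)]
pass_chip [(array([479.3, 369.7,  -1.8]), 0.54), (array([494.6, 378.1,   0.2]), 0.16)]
slot_mouth [(array([ 480.6, -173.9,   46.3]), 0.94)]
pad_mark [(array([532.1, 212.2,  19.5]), 0.78)]
```

View pics/top0.png

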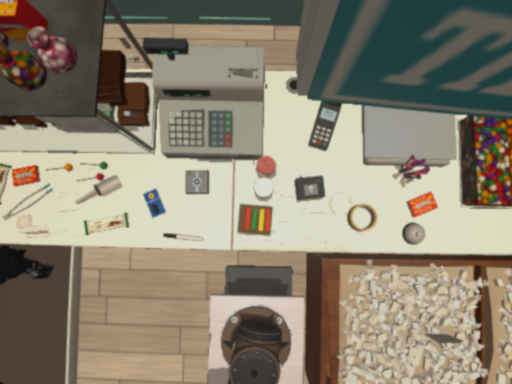

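View pics/scene0.png

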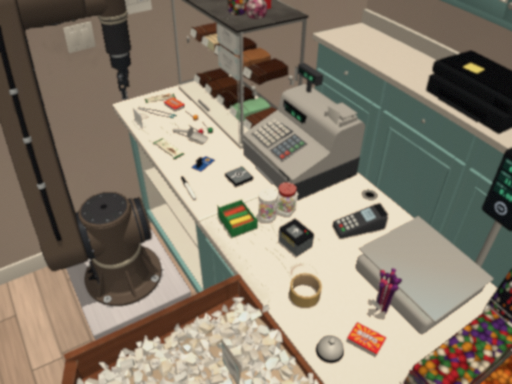

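The top view shows the pass at px (154,203) with its front pointing up and left, the pad at (197,182), the reader at (310,187), and the goods at (255–265,165–220). The gripper is at far left. The scene view agrees: pass (203,163), pad (238,176), reader (296,236).

```bash
cat >> h.py <<'E'
def plan(xyz,yaw,o=None):
    """shift cm / rotvec in tool axes to bring TCP to xyz, tool down, tool x at world yaw (deg)"""
    o=o or robot.get_obs(); r=Rt(o['orientation'])
    t=R.from_matrix(np.c_[[np.cos(y:=np.radians(yaw)),np.sin(y),0],[np.sin(y),-np.cos(y),0],[0,0,-1]])
    print('row',np.round(r.inv().apply(np.array(xyz)-o['ee_pos'])/10,2),np.round((r.inv()*t).as_rotvec(),3))
E
python3 - <<'E'
from h import *
np.set_printoptions(precision=1,suppress=True)
o=robot.get_obs();print(Rt(o['orientation']).as_matrix())
big=[]
for n in ['top','scene']:
    c=cap(n)
    for k in ['staff_pass','tap_pad','slot_reader']:
        S=robot.silhouettes(k,n)
        for s in S[:2]:
            P=cloud(c,s['mask'])
            if k=='staff_pass':
                if abs(np.median(P[:,1])-365)>40: continue
                for lo,hi in((-5,9),(22,60)):
                    Q=P[(P[:,2]>lo)&(P[:,2]<hi)];print(n,lo,len(Q),Q.mean(0),cv2.minAreaRect(Q[:,:2].astype(np.float32)))
            else:
                zt={'tap_pad':20,'slot_reader':64}[k];Q=P[abs(P[:,2]-zt)<7]
                print(n,k,len(Q),Q.mean(0),cv2.minAreaRect(Q[:,:2].astype(np.float32)))
    for k in ['pass_tip','pass_chip','staff_pass','pad_mark']:print(k,[x['at'] for x in robot.tip_of(k,n)[:2]])
    b=(130,160,225,225) if n=='top' else (180,140,330,260)
    big.append(cv2.resize(c['img'][b[1]:b[3],b[0]:b[2]],None,fx=400/(b[2]-b[0]),fy=400/(b[2]-b[0]),interpolation=cv2.INTER_CUBIC))
h=max(i.shape[0] for i in big);cv2.imwrite('pics/c1.png',np.hstack([cv2.copyMakeBorder(i,0,h-i.shape[0],0,0,0) for i in big])[:,:,::-1])
plan([437,352,150],23)
E
```

```text
[[ 0.9 -0.4 -0. ]
 [-0.4 -0.9  0. ]
 [-0.   0.  -1. ]]
top -5 346 [463.9 357.8   2.1] ((460.9833984375, 357.1808776855469), (92.14935302734375, 56.200069427490234), 27.49936866760254)
top 22 45 [438.6 346.4  36.1] ((439.035888671875, 347.3641357421875), (29.700307846069336, 14.686962127685547), 15.571584701538086)
top tap_pad 527 [533.2 211.6  18.7] ((532.74755859375, 211.321533203125), (79.35047912597656, 79.49512481689453), 1.902488350868225)
top slot_reader 579 [ 518.1 -168.6   63.4] ((518.5672607421875, -169.0336456298828), (70.04269409179688, 90.19454193115234), 6.900758266448975)
pass_tip [[494.2, 381.2, 1.6], [403.4, 12.8, 2.4]]
pass_chip [[481.4, 373.3, -4.2]]
staff_pass [[454.9, 361.6, -2.4]]
pad_mark [[528.5, 211.7, 16.4]]
scene tap_pad 274 [524.5 205.4  19.5] ((525.1490478515625, 208.87367248535156), (74.5229721069336, 82.92247009277344), 0.8704537749290466)
scene slot_reader 480 [ 510.9 -172.8   63.6] ((513.3311157226562, -171.71389770507812), (71.14100646972656, 94.14410400390625), 7.715906620025635)
pass_tip [[507.6, -14.1, -2.9], [496.5, 383.4, 2.9]]
pass_chip [[404.5, 13.2, -0.4], [479.2, 366.7, -0.1]]
staff_pass [[458.1, 364.2, 8.7]]
pad_mark [[528.4, 207.1, 22.1]]
row [25.6 17.5  8.1] [ 0.   0.  -0.8]
```

View pics/c1.png

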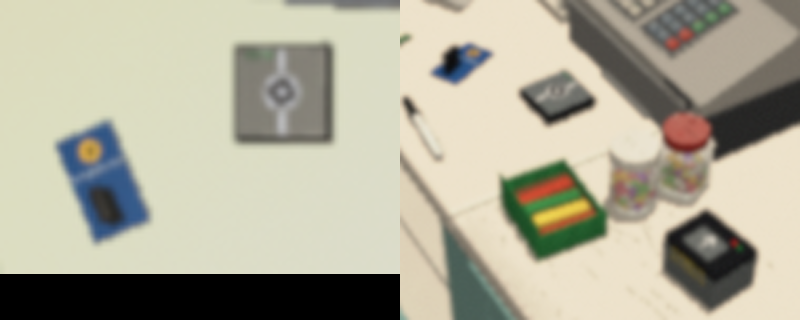

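The enlarged crops show the pass edges at about 23° yaw. The chip is at crop px (90,150) and the grip at (105,205). The pad stripes are almost along x, and the reader's slot face looks toward the robot.

```bash
python3 -m inch '[[25.6,17.5,8.1,0,0,-0.8,1],[25.6,17.5,8.1,0,0,-0.8,1],[25.6,17.5,8.1,0,0,-0.8,1],[25.6,17.5,8.1,0,0,-0.8,1],[25.6,17.5,8.1,0,0,-0.8,1],[25.6,17.5,8.1,0,0,-0.8,1],[25.6,17.5,8.1,0,0,-0.8,1],[25.6,17.5,8.1,0,0,-0.8,1],[25.6,17.5,8.1,0,0,-0.8,1],[25.6,17.5,8.1,0,0,-0.8,1]]'
python3 - <<'E'
from h import *
o=robot.get_obs();print(Rt(o['orientation']).as_matrix().round(3))
plan([437,351,9.5],23.3)
E
```

```text
time: 3.7
ee_pos: [437.6, 353.0, 150.7]
orientation: [-0.0, 0.982, 0.189, 0.0]
force: [0.0, 0.7, -0.6]
opening: 85.5
grip_force: 0.0
[[ 0.928  0.372  0.001]
 [ 0.372 -0.928  0.001]
 [ 0.001 -0.    -1.   ]]
row [-0.14  0.18 14.12] [-0.    -0.001 -0.026]
```

```bash
python3 -m inch '[[-0.1,0.2,4,0,0,-0.03,1],[-0.1,0.2,8,0,0,-0.03,1],[-0.1,0.2,11,0,0,-0.03,1],[-0.1,0.2,13,0,0,-0.03,1],[-0.1,0.2,14.1,0,0,-0.03,1],[-0.1,0.2,14.1,0,0,-0.03,1],[-0.1,0.2,14.1,0,0,-0.03,0.5],[-0.1,0.2,14.1,0,0,-0.03,0],[-0.1,0.2,14.1,0,0,-0.03,0],[-0.1,0.2,14.1,0,0,-0.03,0]]'
python3 -m inch '[[0,0,0,0,0,0,0],[0,0,0,0,0,0,0],[0,0,0,0,0,0,0],[0,0,0,0,0,0,0]]'
```

```text
time: 4.7
ee_pos: [437.7, 350.4, 10.2]
orientation: [-0.001, 0.979, 0.204, 0.001]
force: [-0.3, 0.3, 0.1]
opening: 28.2
grip_force: 0.0
time: 5.1
ee_pos: [437.7, 350.4, 10.0]
orientation: [-0.0, 0.979, 0.204, 0.0]
force: [-0.7, 0.2, 6.7]
opening: 11.3
grip_force: 59.5
```

```bash
python3 -m inch '[[0,0,-1,0,0,0,0],[0,0,-4,0,0,0,0],[0,0,-8,0,0,0,0],[0,0,-12,0,0,0,0],[0,0,-16,0,0,0,0],[0,0,-18,0,0,0,0],[0,0,-18,0,0,0,0],[0,0,-18,0,0,0,0]]'
python3 - <<'E'
from h import *
np.set_printoptions(precision=1,suppress=True)
o=robot.get_obs();print(o['ee_pos'],o['opening'])
big=[]
for n in ['top','scene']:
    c=cap(n)
    for k in ['pass_tip','pass_chip','staff_pass']:print(n,k,[(Rt(o['orientation']).inv().apply(np.array(x['at'])-o['ee_pos']),x['conf']) for x in robot.tip_of(k,n)[:2]])
    S=robot.silhouettes('staff_pass',n)
    if S:
        P=cloud(c,S[0]['mask']);Q=Rt(o['orientation']).inv().apply(P-o['ee_pos']);Q=Q[(abs(Q[:,2])<40)];print('tool-frame cloud',len(Q),np.percentile(Q,[2,50,98],axis=0))
    p,_=cv2.projectPoints((c['view'][:3,:3]@o['ee_pos']+c['view'][:3,3])[None],np.zeros(3),np.zeros(3),c['mtx'],np.array(c['distortion']));u,v=p.ravel().astype(int)
    print(u,v);big.append(cv2.resize(c['img'][max(v-40,0):v+40,max(u-40,0):u+40],(400,400),interpolation=cv2.INTER_CUBIC))
cv2.imwrite('pics/c2.png',np.hstack(big)[:,:,::-1])
E
```

```text
time: 5.9
ee_pos: [437.1, 349.8, 189.7]
orientation: [-0.0, 0.979, 0.204, 0.0]
force: [-0.3, 0.7, -1.2]
opening: 11.0
grip_force: 58.6
[437.1 349.8 189.7] 10.95503552265775
top pass_tip [(array([64.6, -2.1,  7.1]), 0.72)]
top pass_chip [(array([-81.9, 362.8, 193.9]), 0.62), (array([43.7, -3.7, 12.6]), 0.52)]
top staff_pass [(array([17.8, -1.4,  8.9]), 0.81)]
tool-frame cloud 219 [[-21.7 -18.8 -26.3]
 [ 37.5   8.9   7.4]
 [ 66.9  26.4  11.9]]
138 205
scene pass_tip [(array([69.6, -0.8, 12.2]), 0.59), (array([-170.5,  495.1,  145.3]), 0.33)]
scene pass_chip [(array([45.5,  2.6, 12.1]), 0.61), (array([-18.7, 401.1, 193.8]), 0.61)]
scene staff_pass [(array([45.1,  3. , 14. ]), 0.53)]
tool-frame cloud 155 [[-24.1 -17.2 -24.8]
 [ -0.5   6.6   6.2]
 [ 60.2  27.   11.1]]
196 124
```

View pics/c2.png

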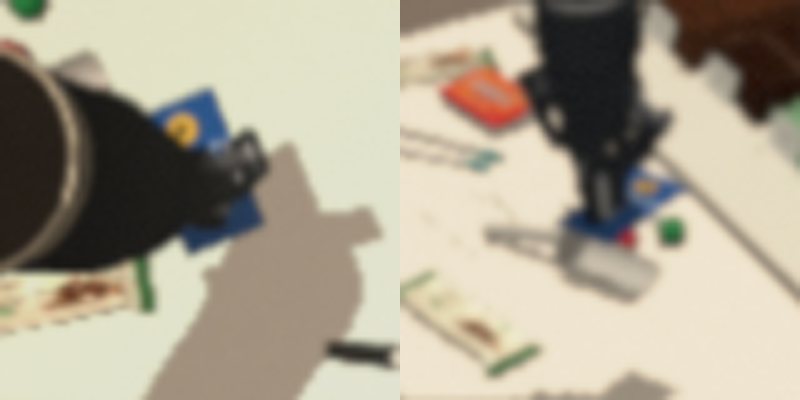

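The left crop (top camera) shows the blade and chip sticking out at px (180,130), so the pass is held lengthwise. The right crop shows the blade level at (650,185). I'll carry it to the reader.

```bash
python3 - <<'E'
from h import *
plan([387,-187,190],7.2)
E
```

```text
row [-26.03  47.23  -0.07] [0.    0.001 0.285]
```

```bash
python3 -m inch '[[-1.3,2.4,0,0,0,0.02,0],[-3.5,6.5,0,0,0,0.05,0],[-6,11,0,0,0,0.08,0],[-8.7,15.5,0,0,0,0.11,0],[-11,20,0,0,0,0.14,0],[-13.5,24.5,0,0,0,0.17,0],[-16,29,0,0,0,0.2,0],[-18.5,33.5,0,0,0,0.22,0],[-21,38,0,0,0,0.24,0],[-23.3,42.3,0,0,0,0.26,0]]'
python3 -m inch '[[-1.7,3.1,0,0,0,0.015,0],[-2.7,4.9,0,0,0,0.025,0],[-2.7,4.9,0,0,0,0.025,0],[-2.7,4.9,0,0,0,0.025,0]]'
python3 - <<'E'
from h import *
plan([387,-187,52.5],7.2)
E
```

```text
time: 7.4
ee_pos: [392.6, -123.5, 189.8]
orientation: [-0.0, 0.997, 0.075, 0.001]
force: [2.7, 0.7, -0.3]
opening: 11.0
grip_force: 58.6
time: 7.8
ee_pos: [373.7, -174.5, 189.4]
orientation: [-0.0, 0.998, 0.062, 0.0]
force: [0.6, 0.5, -0.0]
opening: 11.1
grip_force: 58.6
row [ 1.16  1.4  13.69] [-0.    -0.    -0.002]
```

```bash
python3 -m inch '[[0.5,0.7,3,0,0,0,0],[1.2,1.4,6,0,0,0,0],[1.2,1.4,9,0,0,0,0],[1.2,1.4,12,0,0,0,0],[1.2,1.4,13.7,0,0,0,0],[1.2,1.4,13.7,0,0,0,0],[1.2,1.4,13.7,0,0,0,0]]'
cat > look.py <<'E'
from h import *
import sys
np.set_printoptions(precision=1,suppress=True)
o=robot.get_obs();r=Rt(o['orientation']);print(o['ee_pos'],r.as_matrix()[:,0].round(3))
big=[]
for n in ['top','scene']:
    c=cap(n)
    for k in sys.argv[2].split(','):print(n,k,[(np.array(x['at']),'tool',r.inv().apply(np.array(x['at'])-o['ee_pos']),round(x['conf'],2)) for x in robot.tip_of(k,n)[:1]])
    q=o['ee_pos']+r.apply([50,0,0])
    p,_=cv2.projectPoints((c['view'][:3,:3]@q+c['view'][:3,3])[None],np.zeros(3),np.zeros(3),c['mtx'],np.array(c['distortion']));u,v=p.ravel().astype(int)
    big.append(cv2.resize(c['img'][max(v-32,0):v+32,max(u-32,0):u+32],(400,400),interpolation=cv2.INTER_CUBIC))
    S=robot.silhouettes(sys.argv[3],n)
    if S:
        z=float(sys.argv[4]);P=cloud(c,S[0]['mask']);P=P[abs(P[:,2]-z)<6];print(n,len(P),cv2.minAreaRect(P[:,:2].astype(np.float32)))
    S=robot.silhouettes('staff_pass',n)
    if S:
        Q=r.inv().apply(cloud(c,S[0]['mask'])-o['ee_pos']);Q=Q[(abs(Q[:,2]-6)<6)];print('pass cloud',len(Q),np.percentile(Q,[2,50,98],axis=0))
cv2.imwrite('pics/'+sys.argv[1],np.hstack(big)[:,:,::-1])
E
python3 look.py c3.png pass_tip,pass_chip,slot_mouth,slot_reader slot_reader 64
```

```text
time: 8.5
ee_pos: [388.1, -186.0, 52.6]
orientation: [0.0, 0.998, 0.063, -0.0]
force: [-0.5, 0.2, -0.5]
opening: 11.0
grip_force: 58.5
[ 388.1 -186.    52.6] [ 1.   0.1 -0. ]
top pass_tip []
top pass_chip []
top slot_mouth [(array([ 480.4, -179.3,   47.8]), 'tool', array([92.4,  5. ,  4.8]), 0.87)]
top slot_reader [(array([ 516.3, -168.4,   -0.4]), 'tool', array([129.4,  -1.2,  53. ]), 0.69)]
top 573 ((518.5198974609375, -169.33535766601562), (69.89362335205078, 90.23091125488281), 7.347658634185791)
scene pass_tip [(array([531.1, 213.5,  -4.9]), 'tool', array([ 192.4, -378.2,   57.4]), 0.53)]
scene pass_chip [(array([ 435.8, -183.8,   40.5]), 'tool', array([47.6,  3.9, 12.1]), 0.71)]
scene slot_mouth [(array([ 480.7, -172.2,   44.7]), 'tool', array([93.6, -2. ,  7.9]), 0.75)]
scene slot_reader [(array([ 419.6, -346.6,   -3.4]), 'tool', array([ 10.9, 163.3,  56.1]), 0.68)]
scene 490 ((513.0989379882812, -169.9043731689453), (71.54244995117188, 92.2933120727539), 6.730629920959473)
pass cloud 196 [[-26.  -20.4   1.5]
 [  9.2  12.6   5.7]
 [ 58.3  26.4  10.1]]
```

View pics/c3.png

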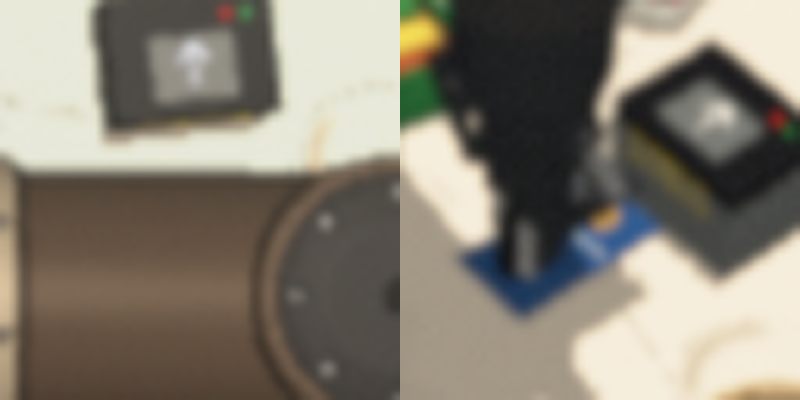

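Left crop: the arm hides the pass from the top camera. Right crop (scene): the blade's right side and white line (590,245) are in view, with the slot's yellow lines ahead at (665,170). I'll overlay the models to get the relative fit.

```bash
cat > ov.py <<'E'
from h import *
import sys
# args: file, tip offset in tool x, reader x y yaw
f=sys.argv[1];tip,rx,ry,ryaw=map(float,sys.argv[2:6])
o=robot.get_obs();r=Rt(o['orientation']);c=cap('scene')
def pr(P):
    P=np.atleast_2d(P)@c['view'][:3,:3].T+c['view'][:3,3]
    return cv2.projectPoints(P,np.zeros(3),np.zeros(3),c['mtx'],np.array(c['distortion']))[0][:,0]
def tool(x,y,z): return o['ee_pos']+r.apply([tip-45+x,-y,10-z])
def rd(x,y,z): return np.array([rx,ry,0])+R.from_euler('z',ryaw,degrees=True).apply([x,y,z])
q=pr(tool(30,0,4))[0];s=10;w,h=76,58;u0,v0=int(q[0]-w/2),int(q[1]-h/2)
im=cv2.resize(c['img'][v0:v0+h,u0:u0+w],None,fx=s,fy=s,interpolation=cv2.INTER_CUBIC)
L=lambda P,col:cv2.polylines(im,[np.int32(np.round((pr(np.array(P))-[u0,v0]+.5)*s))],False,col,1)
L([tool(x,y,4) for x,y in((-45,-25),(45,-25),(45,25),(-45,25),(-45,-25))],(255,0,255))
L([tool(10,-25,4),tool(10,25,4)],(255,255,255))
L([tool(x,-25,0) for x in(-45,45)],(255,0,255))
L([tool(27+9*np.cos(a),9*np.sin(a),4) for a in np.linspace(0,6.3,20)],(0,255,255))
L([rd(x,y,64) for x,y in((-35,-45),(35,-45),(35,45),(-35,45),(-35,-45))],(0,255,0))
L([rd(-35,-45,0),rd(-35,-45,64)],(0,255,0));L([rd(-35,-45,0),rd(-35,45,0)],(0,255,0));L([rd(-35,-45,0),rd(35,-45,0)],(0,255,0))
L([rd(-35,y,z) for y,z in((-29,40),(29,40),(29,49),(-29,49),(-29,40))],(255,0,0))
cv2.imwrite('pics/'+f,im[:,:,::-1])
E
python3 ov.py ov1.png 65 516 -170 7.2
```

```text
(no output)
```

View pics/ov1.png

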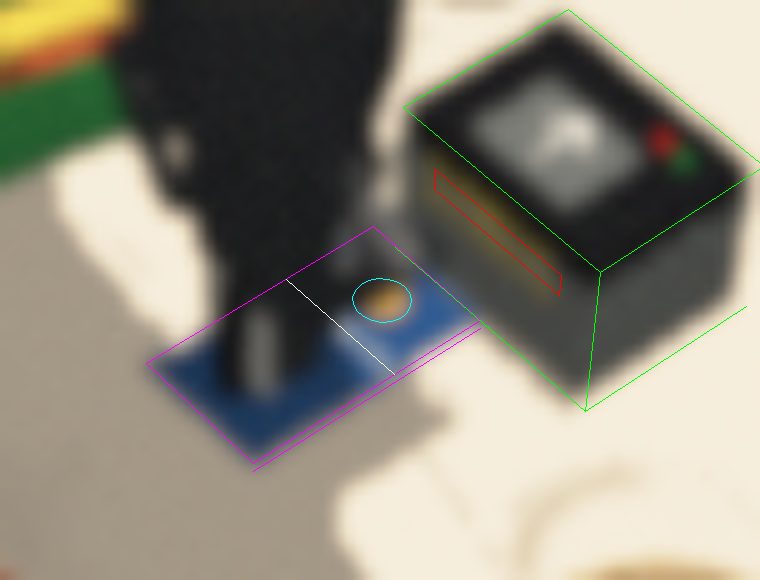

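The overlay agrees within about 2 mm: chip seen (388,303) against model (382,299), and the slot lines up with the yellow lines at (495,230). I'll insert in steps and watch the force.

```bash
python3 -m inch '[[0.6,0,0,0,0,0,0],[1.2,0,0,0,0,0,0],[1.8,0,0,0,0,0,0],[2.4,0,0,0,0,0,0],[3,0,0,0,0,0,0],[3.6,0,0,0,0,0,0],[3.6,0,0,0,0,0,0]]'
```

```text
time: 9.95
ee_pos: [424.1, -182.0, 52.3]
orientation: [0.0, 0.998, 0.063, 0.0]
force: [-0.1, 0.1, -0.7]
opening: 10.9
grip_force: 58.5
```

```bash
python3 -m inch '[[0.5,0,0,0,0,0,0],[1,0,0,0,0,0,0],[1.5,0,0,0,0,0,0],[2,0,0,0,0,0,0],[2.4,0,0,0,0,0,0],[2.4,0,0,0,0,0,0]]'; python3 ov.py ov2.png 65 516 -170 7.2
```

```text
time: 10.55
ee_pos: [447.6, -179.0, 52.3]
orientation: [0.0, 0.998, 0.063, 0.0]
force: [0.0, 0.6, -1.0]
opening: 11.0
grip_force: 58.5
```

View pics/ov2.png

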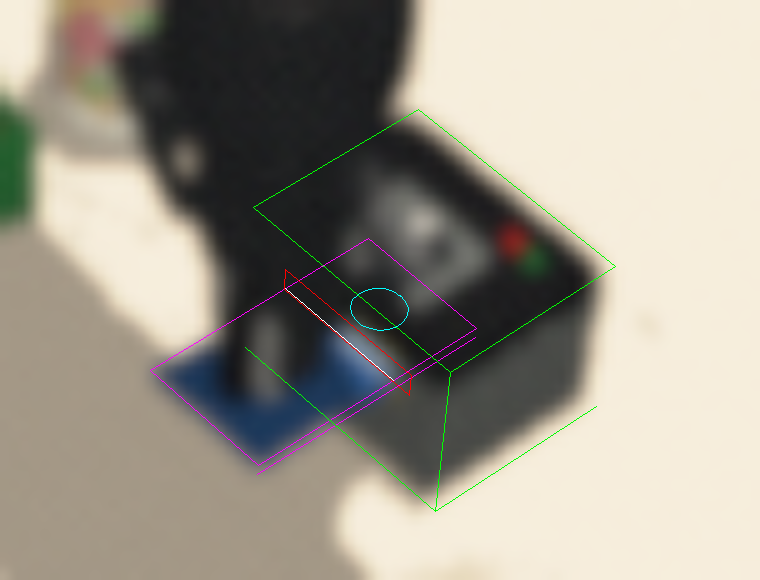

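```bash
cat > prof.py <<'E'
from h import *
o=robot.get_obs();r=Rt(o['orientation']);c=cap('scene')
for y in (-21,-17,-13):
    X=np.arange(15,66,3.) if 0 else np.arange(18,46,2.)
    P=np.array([o['ee_pos']+r.apply([x,-y,6]) for x in X])@c['view'][:3,:3].T+c['view'][:3,3]
    p=cv2.projectPoints(P,np.zeros(3),np.zeros(3),c['mtx'],np.array(c['distortion']))[0][:,0].astype(np.float32)
    v=cv2.remap(c['img'],p[None,:,0],p[None,:,1],cv2.INTER_CUBIC)[0]
    print(y,[(int(x),*map(int,k)) for x,k in zip(X,v)])
E
python3 prof.py
```

```text
-21 [(18, 37, 65, 102), (20, 42, 72, 113), (22, 51, 83, 125), (24, 67, 97, 138), (26, 80, 108, 145), (28, 95, 118, 148), (30, 104, 123, 147), (32, 102, 116, 132), (34, 94, 104, 114), (36, 77, 82, 84), (38, 62, 65, 63), (40, 45, 47, 43), (42, 34, 36, 33), (44, 27, 28, 27)]
-17 [(18, 32, 61, 96), (20, 37, 68, 105), (22, 48, 78, 119), (24, 66, 95, 136), (26, 88, 114, 151), (28, 105, 129, 161), (30, 113, 135, 161), (32, 114, 131, 149), (34, 106, 118, 130), (36, 90, 97, 100), (38, 73, 76, 71), (40, 54, 54, 45), (42, 41, 40, 32), (44, 29, 29, 25)]
-13 [(18, 29, 55, 90), (20, 35, 62, 97), (22, 48, 74, 111), (24, 64, 90, 127), (26, 91, 114, 148), (28, 110, 132, 161), (30, 120, 140, 165), (32, 121, 138, 156), (34, 110, 123, 134), (36, 95, 103, 106), (38, 77, 81, 77), (40, 57, 58, 48), (42, 44, 42, 32), (44, 32, 31, 26)]
```

```bash
python3 -m inch '[[0.1,0,0,0,0,0,0],[0.25,0,0,0,0,0,0],[0.25,0,0,0,0,0,0]]'; python3 prof.py; python3 - <<'E'
from h import *
np.set_printoptions(precision=1,suppress=True)
o=robot.get_obs();r=Rt(o['orientation'])
for n in('scene','top','scene'):
    cap(n)
    for k in('slot_mouth','pass_tip','pass_chip','staff_pass'):print(n,k,[(r.inv().apply(np.array(x['at'])-o['ee_pos']),round(x['conf'],2)) for x in robot.tip_of(k,n)[:1]])
E
```

```text
time: 10.95
ee_pos: [449.6, -178.8, 52.4]
orientation: [0.0, 0.998, 0.063, 0.0]
force: [-0.4, 0.3, -0.0]
opening: 11.1
grip_force: 58.5
-21 [(18, 39, 67, 105), (20, 44, 75, 116), (22, 50, 83, 127), (24, 58, 89, 131), (26, 70, 96, 131), (28, 79, 98, 124), (30, 83, 96, 111), (32, 80, 88, 94), (34, 69, 73, 72), (36, 59, 61, 56), (38, 42, 43, 38), (40, 30, 31, 28), (42, 24, 24, 25), (44, 26, 26, 28)]
-17 [(18, 32, 63, 99), (20, 38, 72, 110), (22, 49, 83, 125), (24, 63, 95, 137), (26, 78, 105, 143), (28, 91, 112, 140), (30, 99, 113, 129), (32, 95, 103, 109), (34, 86, 89, 86), (36, 71, 71, 62), (38, 54, 53, 42), (40, 40, 38, 31), (42, 29, 28, 25), (44, 26, 26, 26)]
-13 [(18, 31, 58, 92), (20, 35, 66, 103), (22, 45, 76, 116), (24, 66, 94, 133), (26, 82, 107, 143), (28, 98, 119, 146), (30, 107, 121, 139), (32, 105, 112, 118), (34, 95, 97, 95), (36, 78, 77, 68), (38, 58, 56, 44), (40, 42, 40, 31), (42, 31, 30, 26), (44, 27, 27, 27)]
scene slot_mouth []
scene pass_tip [(array([65.4, -1.2,  8.3]), 0.61)]
scene pass_chip [(array([47.8,  1.1, 12.7]), 0.66)]
scene staff_pass [(array([22.4, -1.3,  4.4]), 0.55)]
top slot_mouth []
top pass_tip []
top pass_chip []
top staff_pass []
scene slot_mouth [(array([30.6, -4.1,  7.6]), 0.74)]
scene pass_tip [(array([67.9, -1.3,  8.9]), 0.52)]
scene pass_chip [(array([46.8,  5.4, 13.2]), 0.58)]
scene staff_pass [(array([21.5, -4.5,  4. ]), 0.74)]
```

The white line is now being cut by the slot's mouth: its brightness peak fell with the last 2 mm, and the networks put the tip about 35 mm inside. I'll hold it here for over a second.

```bash
python3 -m inch '[[0,0,0,0,0,0,0],[0,0,0,0,0,0,0],[0,0,0,0,0,0,0],[0,0,0,0,0,0,0],[0,0,0,0,0,0,0],[0,0,0,0,0,0,0],[0,0,0,0,0,0,0],[0,0,0,0,0,0,0],[0,0,0,0,0,0,0],[0,0,0,0,0,0,0]]'
python3 -m inch '[[0,0,0,0,0,0,0],[0,0,0,0,0,0,0],[0,0,0,0,0,0,0],[0,0,0,0,0,0,0],[0,0,0,0,0,0,0]]'
python3 -m inch '[[-0.5,0,0,0,0,0,0],[-1.2,0,0,0,0,0,0],[-2,0,0,0,0,0,0],[-3,0,0,0,0,0,0],[-4,0,0,0,0,0,0],[-5,0,0,0,0,0,0],[-6,0,0,0,0,0,0],[-6,0,0,0,0,0,0],[-6,0,0,0,0,0,0]]'
python3 -m inch '[[0,0,-2,0,0,0,0],[0,0,-6,0,0,0,0],[0,0,-10,0,0,0,0],[0,0,-14,0,0,0,0],[0,0,-14,0,0,0,0],[0,0,-14,0,0,0,0]]'
python3 - <<'E'
from h import *
plan([480,208,190],2.0)
E
```

```text
time: 12.75
ee_pos: [449.5, -178.8, 52.3]
orientation: [0.0, 0.998, 0.063, -0.0]
force: [0.3, -0.3, -0.3]
opening: 11.1
grip_force: 58.5
time: 13.25
ee_pos: [449.4, -178.8, 52.3]
orientation: [0.0, 0.998, 0.063, -0.0]
force: [-0.6, -0.0, -0.7]
opening: 11.2
grip_force: 58.5
time: 14.15
ee_pos: [390.1, -186.4, 52.6]
orientation: [0.0, 0.998, 0.063, 0.0]
force: [0.2, -0.0, -0.5]
opening: 11.1
grip_force: 58.5
time: 14.75
ee_pos: [390.8, -186.2, 193.1]
orientation: [-0.0, 0.998, 0.063, 0.001]
force: [0.7, -1.1, -1.9]
opening: 11.2
grip_force: 58.5
row [ 13.77 -37.99   0.35] [ 0.    -0.003  0.09 ]
```

```bash
python3 -m inch '[[0.8,-2,0,0,0,0,0],[2.3,-6.3,0,0,0,0.01,0],[3.9,-10.8,0,0,0,0.03,0],[5.5,-15.2,0,0,0,0.04,0],[7.2,-19.8,0,0,0,0.05,0],[8.8,-24.3,0,0,0,0.06,0],[10.5,-29,0,0,0,0.07,0],[12,-33,0,0,0,0.08,0],[13.3,-36.5,0,0,0,0.09,0],[13.8,-38,0,0,0,0.09,0]]'
python3 -m inch '[[0,0,0,0,0,0,0],[0,0,1,0,0,0,0],[0,0,4,0,0,0,0],[0,0,8,0,0,0,0],[0,0,11,0,0,0,0],[0,0,11,0,0,0,0],[0,0,11,0,0,0,0]]'
cat > ov3.py <<'E'
from h import *
import sys
f=sys.argv[1];tip,px,py,pyaw=map(float,sys.argv[2:6])
o=robot.get_obs();r=Rt(o['orientation']);ims=[];s=8
print(o['ee_pos'],r.as_matrix().round(3)[:,0])
for n in('scene','top'):
    c=cap(n)
    def pr(P):
        P=np.atleast_2d(P)@c['view'][:3,:3].T+c['view'][:3,3]
        return cv2.projectPoints(P,np.zeros(3),np.zeros(3),c['mtx'],np.array(c['distortion']))[0][:,0]
    tool=lambda x,y,z:o['ee_pos']+r.apply([tip-45+x,-y,10-z])
    pd=lambda x,y:np.array([px,py,20])+R.from_euler('z',pyaw,degrees=True).apply([x,y,0])
    q=pr(pd(0,0))[0];w,h=48,60;u0,v0=int(q[0]-w/2),int(q[1]-h/2)
    im=np.ascontiguousarray(cv2.resize(c['img'][v0:v0+h,u0:u0+w],None,fx=s,fy=s,interpolation=cv2.INTER_CUBIC))
    L=lambda P,col:cv2.polylines(im,[np.int32(np.round((pr(np.array(P))-[u0,v0]+.5)*s))],False,col,1)
    L([tool(x,y,4) for x,y in((-45,-25),(45,-25),(45,25),(-45,25),(-45,-25))],(255,0,255))
    L([tool(27+9*np.cos(a),9*np.sin(a),4) for a in np.linspace(0,6.3,20)],(0,255,255))
    L([tool(10,-25,4),tool(10,25,4)],(255,0,255))
    L([pd(x,y) for x,y in((-40,-40),(40,-40),(40,40),(-40,40),(-40,-40))],(0,255,0))
    L([pd(-40,0),pd(40,0)],(0,255,0));L([pd(0,-8),pd(0,8)],(0,255,0))
    ims.append(im)
    for k in('tap_pad','pad_mark','pass_tip','pass_chip','staff_pass'):print(n,k,[(np.round(x['at'],1),np.round(r.inv().apply(np.array(x['at'])-o['ee_pos']),1),round(x['conf'],2)) for x in robot.tip_of(k,n)[:1]])
cv2.imwrite('pics/'+f,np.hstack(ims)[:,:,::-1])
E
python3 ov3.py ov3.png 66 529.5 210 1.9
```

```text
time: 15.75
ee_pos: [479.5, 210.7, 190.3]
orientation: [0.001, 1.0, 0.018, -0.001]
force: [-0.8, -0.6, -0.7]
opening: 10.6
grip_force: 58.6
time: 16.45
ee_pos: [479.3, 206.7, 82.3]
orientation: [0.001, 1.0, 0.017, -0.0]
force: [-0.2, -0.3, -0.3]
opening: 11.1
grip_force: 58.5
[479.30276998 206.74492184  82.34308188] [ 0.999  0.034 -0.001]
scene tap_pad [(array([530. , 215.9,  -4.7]), array([51.1, -7.5, 87. ]), 0.62)]
scene pad_mark [(array([530.2, 209.5,  19.3]), array([51. , -1.1, 63. ]), 0.92)]
scene pass_tip [(array([529.9, 211.2,  20.6]), array([50.8, -2.8, 61.7]), 0.48)]
scene pass_chip [(array([526.7, 207.4,  71.5]), array([47.4,  1. , 10.8]), 0.76)]
scene staff_pass [(array([499.7, 211. ,  74.8]), array([20.5, -3.6,  7.5]), 0.47)]
top tap_pad [(array([526.4, 215. ,   2.2]), array([47.4, -6.7, 80.1]), 0.52)]
top pad_mark [(array([530.1, 211.6,  17.4]), array([51. , -3.2, 64.9]), 0.68)]
top pass_tip [(array([542.8, 211.1,  76.4]), array([63.6, -2.2,  5.9]), 0.54)]
top pass_chip [(array([525.6, 212.2,  68.5]), array([46.5, -3.9, 13.8]), 0.41)]
top staff_pass [(array([498.2, 207.6,  77. ]), array([18.9, -0.2,  5.3]), 0.61)]
```

View pics/ov3.png

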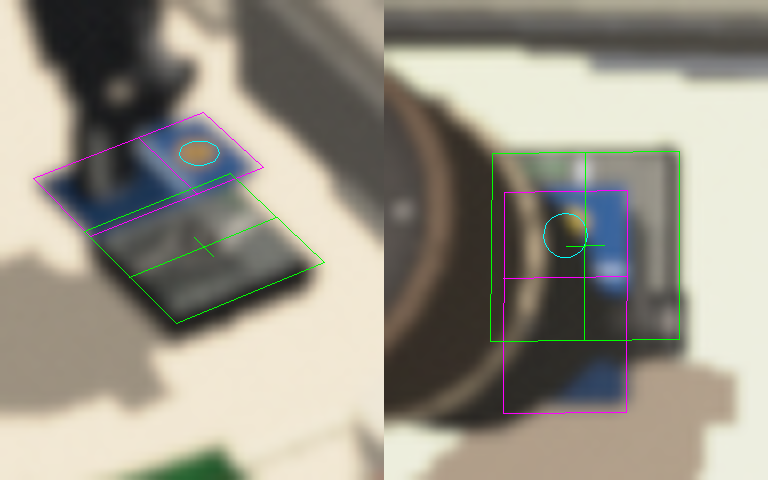

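Scene half: the pass model fits, with the chip at (199,152), and the pad corner is at (315,268). Top half: the pass appears 2–3 mm off the model, with its right edge at x≈634 against 627. I'll measure the camera biases on the known pass and the ring centre from the first pictures.

```bash
cat > m.py <<'E'
from h import *
np.set_printoptions(precision=1,suppress=True)
o=robot.get_obs();r=Rt(o['orientation'])
def back(c,uv,z):
    p=cv2.undistortPoints(np.array([[uv]],float),c['mtx'],np.array(c['distortion']))[0,0]
    T=np.linalg.inv(c['view']);d=T[:3,:3]@[*p,1];return T[:3,3]+d*(z-T[2,3])/d[2]
def samp(c,img,W):
    P=W@c['view'][:3,:3].T+c['view'][:3,3]
    p=cv2.projectPoints(P.reshape(-1,3),np.zeros(3),np.zeros(3),c['mtx'],np.array(c['distortion']))[0].astype(np.float32).reshape(W.shape[:-1]+(2,))
    return cv2.remap(img,p[...,0],p[...,1],cv2.INTER_LINEAR).astype(float)
for n in('scene','top'):
    c=cap(n);im=c['img'].astype(float)
    zt=o['ee_pos'][2]-6
    # chip centroid (orange: R-B), rectified grid in tool axes
    g=np.arange(-30,31,.5)
    X,Y=np.meshgrid(g,g,indexing='ij')
    W=np.stack([0*X,0*X,0*X],-1)+o['ee_pos']+r.apply(np.stack([48+X,Y,6+0*X],-1).reshape(-1,3)).reshape(X.shape+(3,))
    a=samp(c,c['img'],W);w=np.clip(a[...,0]-a[...,2]-15,0,None)*(np.hypot(X,Y)<14)
    print(n,'chip tool xy',48+(w*X).sum()/w.sum(),(w*Y).sum()/w.sum(),w.sum())
    # pad from first picture, rectified at z=20
    i0=cv2.imread(f'pics/{n}0.png')[:,:,::-1].copy()
    g=np.arange(-60,61,1.);X,Y=np.meshgrid(g,g,indexing='ij')
    a=samp(c,i0,np.stack([529.5+X,210+Y,20+0*X],-1)).mean(-1)
    b=np.clip(a-a[np.hypot(X,Y)<30].mean(),0,None)*(np.hypot(X,Y)<16)
    print(n,'ring',529.5+(b*X).sum()/b.sum(),210+(b*Y).sum()/b.sum())
    # stripe: brightest y per x row
    pts=[(x,(np.clip(a[i]-np.median(a[i][35:85]),0,None)*(abs(g)<12))) for i,x in enumerate(g) if 18<abs(x)<34]
    pts=np.array([(x,(w*g).sum()/(w.sum()+1e-9)) for x,w in pts]);k=np.polyfit(pts[:,0],pts[:,1],1);print('stripe yaw',np.degrees(np.arctan(k[0])),'y',210+k[1])
    prof=a[:, 50:70].mean(1);d=np.gradient(cv2.GaussianBlur(prof[None],(0,0),1)[0])
    print(' x edges: fall',529.5+g[np.argmin(d)],'rise',529.5+g[np.argmax(d)])
    prof=a[50:70].mean(0);d=np.gradient(cv2.GaussianBlur(prof[None],(0,0),1)[0])
    print(' y edges: fall',210+g[np.argmin(d)],'rise',210+g[np.argmax(d)])
    cv2.imwrite(f'pics/r_{n}.png',cv2.resize(np.clip(a,0,255).astype(np.uint8),None,fx=3,fy=3))
a=np.hstack([cv2.imread(f'pics/r_{n}.png') for n in('scene','top')])
for k in(0,363):cv2.drawMarker(a,(k+181,181),(0,0,255),0,20)
cv2.imwrite('pics/r.png',a)
E
python3 m.py
```

```text
scene chip tool xy 47.28806924292487 -1.1970442465163051 27844.0
scene ring 527.5392676290876 210.93379271820513
stripe yaw 1.9772874894376675 y 213.50547565442452
 x edges: fall 480.5 rise 492.5
 y edges: fall 158.0 rise 248.0
top chip tool xy 49.293623602188916 -2.4939329050678087 21015.0
top ring 526.2319784594976 209.48703764089163
stripe yaw 2.519248288395985 y 210.31339983573363
 x edges: fall 490.5 rise 572.5
 y edges: fall 169.0 rise 250.0
```

View pics/r.png

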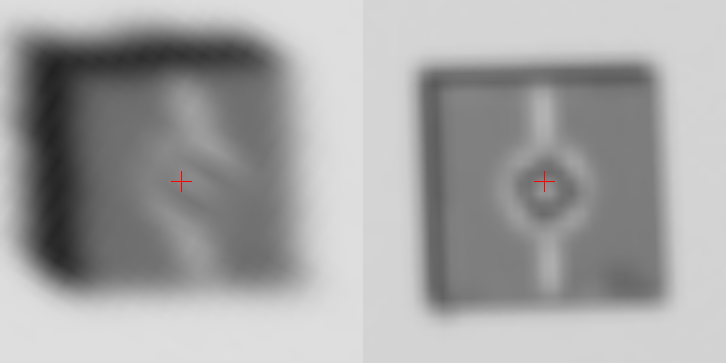

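Rectified pictures: in the top camera the ring is at (547,189), 3 px/mm from the cross, so about (532,211), with the stripes at about 2.2°. The scene view is coarser and gives about (528,210). I'll lower to just above hover height, where both cameras compare pass and pad directly.

```bash
python3 -m inch '[[0.3,-0.25,1,0,0,0,0],[0.3,-0.25,2,0,0,0,0],[0.3,-0.25,2.7,0,0,0,0],[0.3,-0.25,3.2,0,0,0,0],[0.3,-0.25,3.5,0,0,0,0],[0.3,-0.25,3.5,0,0,0,0],[0.3,-0.25,3.5,0,0,0,0]]'
cat > e.py <<'E'
from h import *
import m0
E
python3 - <<'E'
from h import *
exec(open('m.py').read().split("for n in('scene'")[0])
o=robot.get_obs();r=Rt(o['orientation']);print(o['ee_pos'],r.as_matrix().round(4))
ims=[]
g=np.arange(-62,62,.8)
X,Y=np.meshgrid(g,g,indexing='ij')
for z in(6,o['ee_pos'][2]-20):
  for n in('top','scene'):
    c=cap(n)
    W=o['ee_pos']+r.apply(np.stack([48-X*1,Y,z+0*X],-1).reshape(-1,3)).reshape(X.shape+(3,))
    a=samp(c,c['img'],W).astype(np.uint8)
    a=cv2.resize(a,(300,300),interpolation=cv2.INTER_CUBIC)
    s=300/124
    h=(25,) if z==6 else (40,)
    q=lambda x,y:(int((62-(x-48))*s) if 0 else int((y+62)*s), int((62-(x-48))*s))
    if z==6:
        cv2.rectangle(a,q(66,-25),q(-24,25),(255,0,255),1);cv2.circle(a,q(48,0),int(9*s),(0,255,255),1)
    else: cv2.rectangle(a,q(88,-40),q(8,40),(0,255,0),1)
    ims.append(a)
cv2.imwrite('pics/hov.png',np.vstack([np.hstack(ims[:2]),np.hstack(ims[2:])])[:,:,::-1])
E
```

```text
time: 17.85
ee_pos: [482.4, 210.7, 47.4]
orientation: [-0.0, 1.0, 0.018, 0.0]
force: [-0.4, -0.1, 0.1]
opening: 11.3
grip_force: 58.5
[482.4 210.7  47.4] [[ 1.  0.  0.]
 [ 0. -1.  0.]
 [ 0. -0. -1.]]
```

View pics/hov.png

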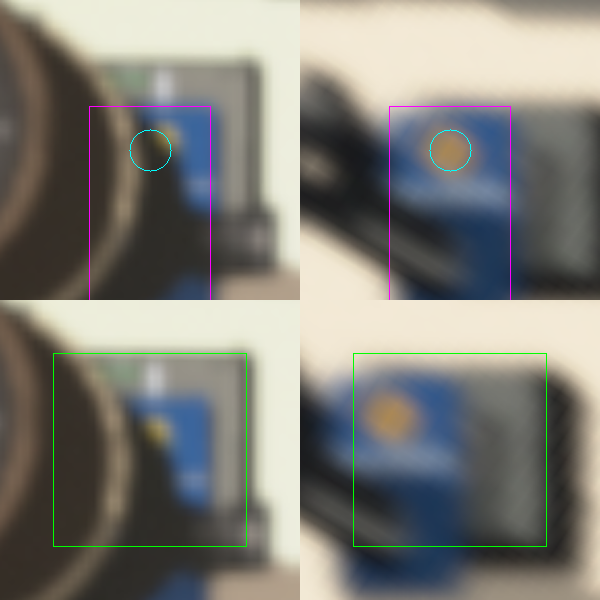

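Rectified hover views: in the top camera the pass is shifted +2.5 mm and the stripe (155,380) +2 mm, so they line up sideways. The front edges agree from the top, while the scene view suggests the pad is 1–4 mm nearer. I'll make a small correction and lower to 15 mm.

```bash
python3 -m inch '[[-0.1,0.05,0.1,0,0,0,0],[-0.1,0.05,0.2,0,0,0,0],[-0.1,0.05,0.2,0,0,0,0],[-0.1,0.05,0.2,0,0,0,0],[-0.1,0.05,0.2,0,0,0,0],[-0.1,0.05,0.2,0,0,0,0]]'
python3 - <<'E'
from h import *
o=robot.get_obs();r=Rt(o['orientation']);print(o['ee_pos'].round(1))
for n in('scene','top'):
    cap(n)
    for k in('pass_chip','pad_mark','carton_green','jar_white','jar_red','tape_roll'):print(n,k,[(np.round(x['at'],1),round(x['conf'],2)) for x in robot.tip_of(k,n)[:1]])
E
```

```text
time: 18.65
ee_pos: [481.3, 210.1, 45.3]
orientation: [0.0, 1.0, 0.018, -0.0]
force: [0.1, -1.0, -1.1]
opening: 10.9
grip_force: 58.5
[481.3 210.1  45.3]
scene pass_chip [(array([582.3, -22. ,  -0.8]), 0.72)]
scene pad_mark [(array([531.9, 208.6,  21.6]), 0.77)]
scene carton_green [(array([403.2,  15.3,  -1. ]), 0.72)]
scene jar_white [(array([ 5.086e+02, -1.400e+01, -4.000e-01]), 0.76)]
scene jar_red [(array([577.9, -21.2,  -1.9]), 0.83)]
scene tape_roll [(array([ 419. , -344.5,   -1.5]), 0.95)]
top pass_chip [(array([526.3, 214.9,  32.1]), 0.68)]
top pad_mark []
top carton_green [(array([405.4,   9.7,   0.9]), 0.98)]
top jar_white [(array([ 5.058e+02, -1.820e+01, -4.000e-01]), 0.92)]
top jar_red [(array([582.2, -18.5,  -1.2]), 0.77)]
top tape_roll [(array([ 418.1, -342.7,   -1. ]), 0.8)]
```

```bash
python3 -m inch '[[0.05,0.08,0,0,0,0,0],[0.05,0.08,0,0,0,0,0],[0.05,0.08,0,0,0,0,0],[0.05,0.08,0,0,0,0,0],[0.05,0.08,0,0,0,0,0]]'; python3 -c "
from bench import robot
print(robot.job_done())"
```

```text
time: 19.85
ee_pos: [481.9, 209.3, 45.3]
orientation: [-0.0, 1.0, 0.018, 0.0]
force: [-0.6, 0.5, 0.0]
opening: 11.2
grip_force: 58.5
the job is handed in; nothing more can be done
None
```

The job is handed in at 19.85 s, with no verdict returned. The pass went into the slot reader to its white line, stayed there about 2 s, and now hovers about 15 mm above the pad, level and in line with the stripes. By my measurements the chip is within about 2 mm of the ring's centre across the stripes, but the cameras disagreed by up to 4 mm along them. The goods and tape roll showed no movement beyond camera error.

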